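# Ready the bench scale for counting dowel pins

## Robot

A 7-joint arm with a two-finger parallel gripper is mounted at the origin on the work surface. World frame = base frame: x ahead of the robot, y to its left, z up, the work surface at z = 0. Lengths are in m, angles in rad, forces in N, time in s.
With the tool pointing down it reaches from about 0.4 to 0.875 m from the base axis. Payload 4.4 kg.
Tool frame: the origin (TCP) lies on the mounting face of the last link; the fingertips stand 173 mm ahead of it and the grasp point (between the pads) lies ahead of it (grasp_offset is the z of the grasp point in the tool frame, in m); z points along the fingers, y is the line along which they close (so a half turn about z gives the same grasp; the last joint's range is limited). The gripper opens to 85 mm and grips with 20 to 120 N. Pads are 22 mm wide; open, the fingers measure 114 mm over their backs; the gripper's body (76 mm by 85 mm) begins 54 mm behind the grasp point. The pads swing forward as they close: fully open they stand 13 mm farther back than shut.
Start: joints at [-1.284, 0.628, 0.038, 1.517, -0.027, 0.996, -0.02], TCP at [0.225, 0.61, 0.405] pointing down, gripper open.
Joint ranges: [-3.06, 3.06], [-0.37, 2.12], [-1.25, 1.32], [0.18, 2.47], [-1.1, 4.24], [0.23, 1.98], [-2.94, 2.94]. Speed limits (rad/s): [2.57, 2.57, 3.14, 3.14, 3.14, 3.14, 3.14].

## Interface

Orientations are given as [roll, pitch, yaw] about the fixed x, y, z axes, in that order (R = Rz(yaw) Ry(pitch) Rx(roll)).
In Python, from workcell import * gives the robot as it stands. The module is installed in compiled form; this text tells all that it offers.
- The arm moves only by the tool servo_tool, never from a script. Its argument "motion" is a list of rows, each a list of 7 numbers: the shift along the tool's x, y, z in cm, then the turn, a rotation vector about the tool's x, y, z in units of 5 degrees (1.0 is 5 degrees), then the opening, from 0 (shut) to 1 (fully open). In form: [[x, y, z, rx, ry, rz, hand], ...]. A call has 1 to 8 rows; each row shifts and turns the commanded pose from where the row before left it, along the tool's axes as they then stand; what a row does not reach is not made up. A row lasts 1/10 s, in which the tool goes at most 50 mm and 8.59 degrees, less where a joint would pass 70% of its speed; a pose out of reach is approached as far as the arm can. A call is refused whole if a number of a shift passes 5 or a number of a turn 1, either way. A call with a gripper value outside its range is refused whole. The fingers move at their own pace and stop on an object; "squeeze" is the grip in N (left out, the last holds). Time passes only in rows, so rows that do not move let the fingers close. It gives the time, the measured TCP pose, the force, the opening and the grip force at its end, in the units of the state.
- observe(): the state, without advancing time (a new reading comes with each control period).
- read_camera(name): name is "scene" or "top"; returns the picture (400x640x3 uint8, red, green, blue); there is no depth.
- calibration(name): a dict with "fov_y" (degrees; the focal length in pixels is half the picture's height over the tangent of half this angle, whatever the lens; pixels are square), "cx", "cy" (the principal point, pixels), "rvec" (rotation vector, rad) and "tvec" (3), from world to camera coordinates, as OpenCV has them. Camera axes: x right, y down, z forward; pixel columns grow to the right and rows downward; lengths in m; the calibration is good to about 2 mm. A picture is of the moment at which its call begins. calibration takes no time and is no camera call.
- sign_off(): hands the job in; it is judged then, once.
The state is a dict: "clock": time; "qpos": joint angles; "joint_vel": joint speeds; "joint_torque": joint torques, N m; "tcp_pos": TCP position; "tool_rot": TCP orientation; "wrist_force": force on the tool from outside, world axes, zero at the start; "wrist_torque": the same for the moment, N m; "opening": opening from 0.0 (shut) to 1.0 (fully open); "finger_force": force on a finger pad.
Only numpy, scipy, OpenCV 4.12 (cv2) and the standard library are available. Lean on these libraries where they do the work, as an engineer would, in place of code of your own. Each camera call takes 0.05 s, during which the arm holds its last target. There are 200 camera calls.

## Task

Get the bench scale ready for counting dowel pins into the empty dish that already stands on its pan: first switch the scale on by pushing down the raised half of the rocker switch at the left end of its key row, then press the wide tare key at the right end of the row all the way down and let it up again, and last press the round counting key beside it in the same way. Press with the fingertips and leave the other two keys, the pan, the dish and everything else on the bench alone: nothing is to be picked up, and the scale must stay where it stands.

Things in the scene. Friction and masses are not known exactly. Their poses are not given: they have to be found in the camera images.
- scale: White bench scale, 320 x 300 x 84 mm, 3.5 kg, loose. Origin: centre of the underside; x from the operator's side (facing the robot, within 0.3 rad) to the back, y left, z up. Sloping key panel in front: outward normal (-0.259, 0, 0.966) in this frame. Key row, 45 mm above the worktop at scale x -0.124; y: rocker 0.105, key_a 0.052, key_b 0.004, count -0.046, tare -0.108.
- pan: The scale's flat stainless pan, 210 x 250 mm, fixed to the scale; same origin and axes as scale; its top is 84 mm above the worktop, spanning scale x -0.057 to 0.157.
- dish: Empty white ceramic dish, 100 mm across, 34 mm high, 0.22 kg, loose on the pan; origin at the centre of its underside. Must not be touched.
- rocker (a joint): Power rocker, 36 mm long (along the scale's y), 20 mm wide, V-shaped face, pivoting at its middle. 0 = off: right half level with the panel, left (outer) half raised. 0.36 rad = fully on: left half down, right half raised. It stays where it is left; takes about 3 N. Push straight down at or just beyond the raised end, so that the finger does not bear on the right half.
- rocker_end (a point): Point on top of the rocker's raised left half, 1 mm in from its outer end; moves with the rocker. When off it stands about 9.5 mm out from the panel's surface, when fully on about 3.5 mm. At rocker = 0 its z axis is the panel's outward normal.
- tare (a joint): Wide tare key at the right end of the row, 42 mm wide (along the scale's y), 18 mm deep. Spring key: 0 at rest, grows to 0.004 m fully down; moves into the panel (a straight-down push works it too); starts to move at about 1.4 N and is fully down at 4 N; springs back.
- tare_top (a point): Centre of the top of the tare key, 7 mm out from the panel when up, 3 mm when fully down. z: the panel's outward normal; y: along the row to the left.
- count (a joint): Round counting key, 22 mm across, the next key to the left of the tare key. Spring key: 0 at rest, grows to 0.004 m fully down; moves into the panel (a straight-down push works it too); starts to move at about 1.4 N and is fully down at 4 N; springs back.
- count_top (a point): Centre of the top of the counting key, 7 mm out from the panel when up. Axes as tare_top.
- key_a (a joint): Square 18 mm key next to the rocker; not to be pressed. Spring key: 0 at rest, grows to 0.004 m fully down; moves into the panel (a straight-down push works it too); starts to move at about 1.4 N and is fully down at 4 N; springs back.
- key_a_top (a point): Centre of the top of key_a, 7 mm out from the panel.
- key_b (a joint): Square 18 mm key between key_a and the counting key; not to be pressed. Spring key: 0 at rest, grows to 0.004 m fully down; moves into the panel (a straight-down push works it too); starts to move at about 1.4 N and is fully down at 4 N; springs back.
- key_b_top (a point): Centre of the top of key_b, 7 mm out from the panel.
- pins: White ceramic dish full of steel dowel pins, 110 mm across, 30 mm high, beside the scale; origin at the centre of its underside. Bystander.
- jar: Clip-top glass jar of wooden dowels, 98 mm across, 129 mm high, lid latched; origin at the centre of its underside. Bystander.
- clamp: Yellow plastic one-handed bar clamp lying flat, about 190 x 100 mm, 26 mm thick; origin under the middle of its bar, x along the bar. Bystander.
- level: Aluminium spirit level standing on edge to the right of the scale, 400 x 24 x 50 mm; origin at the centre of its underside, x along it. Bystander.
Not all that is in view belongs to the job. Leave any blue or orange look-alike of the dish alone.

How it is judged:
By the outcome, as a careful person would: the job done as asked, in the order asked, and still so for the second after the job is handed in, with the robot touching nothing.
It also fails if it takes over 42 s, if anything falls off the work surface, if the arm or the gripper's body presses on something with over 40 N, if the wrist force passes 120 N, or if a joint passes its speed limit or range.

## Working session

There is one attempt and no reset: what is moved stays moved. The work goes in short steps, Python scripts to look and compute and a tool call to move; the robot and the scene stay as the last step left them, time stands still between calls to the robot, and variables do not carry over. Pictures are saved under pics/ and viewed, at most 10 in all, crops included, and the job is handed in when it is done.

Besides the shell and the picture viewer there is one more tool, called after "Emit:" in YAML: its name, and indented under it one key for each argument. servo_tool: Moves the arm, as the interface text tells. Its arguments: {"type":"object","properties":{"motion":{"type":"array","items":{"type":"array","items":{"type":"number"}}},"squeeze":{"type":"number"}},"required":["motion"]}

```bash
mkdir -p pics
python3 - <<'E'
from workcell import *
import cv2
for n in("scene","top"):
    cv2.imwrite(f"pics/{n}0.png",read_camera(n)[:,:,::-1]); print(calibration(n))
print(observe())
E
```

```text
{'fov_y': 50.43027524209696, 'cx': 316.9382761900637, 'cy': 198.89963348254847, 'rvec': array([ 1.45832448,  2.30805706, -0.71315085]), 'tvec': array([ 0.30549908, -0.40023299,  1.35798374])}
{'fov_y': 49.50151968726932, 'cx': 316.0560217894363, 'cy': 204.32679678178548, 'rvec': array([ 2.15096668, -2.16141801,  0.135479  ]), 'tvec': array([-0.00924277,  0.63794341,  1.00743129])}
{'clock': 0.1, 'qpos': array([-1.28381566,  0.62923662,  0.03843014,  1.51827928, -0.02701611,
        0.99628443, -0.02002706]), 'joint_vel': array([ 0.00070293, -0.00064544,  0.00131511, -0.00283203,  0.00195095,
        0.00075235, -0.00067673]), 'joint_torque': array([ 2.36747597e-03, -5.64532721e+01,  1.23025842e+00, -1.93973672e+01,
        1.13494470e-02,  5.36702690e-03, -3.12507200e-05]), 'tcp_pos': array([0.2244483 , 0.60973473, 0.40388794]), 'tool_rot': array([-3.13990210e+00, -5.80322907e-06,  2.78878774e+00]), 'wrist_force': array([0.0470098 , 0.37584647, 0.24805494]), 'wrist_torque': array([-0.00827869,  0.03445999,  0.02864138]), 'finger_force': 0.0, 'opening': 0.9985614432053875}
```

View pics/scene0.png

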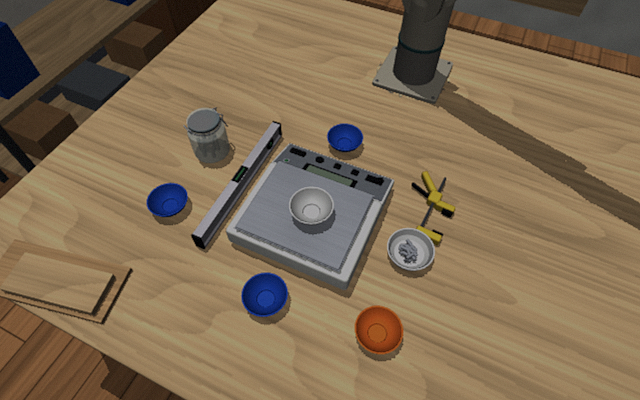

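View pics/top0.png

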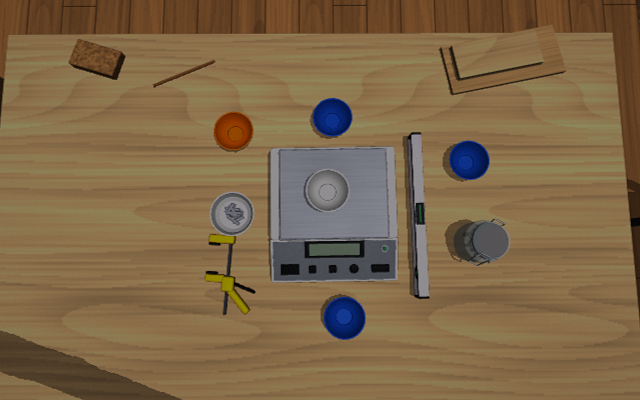

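The top view shows the scale with the pan and white dish, and the key row at row ~269: rocker (290,269), key_a (312,269), key_b (333,269), count (354,268), tare (381,268). The blue bowl in front is at (344,317) and the level is at column ~418. The scene view shows the same layout, with keys from (375,180) to (292,152).

```bash
cat > h.py <<'E'
import numpy as np, cv2
from workcell import *
def cam(n):
    c=calibration(n); f=200/np.tan(np.radians(c['fov_y']/2))
    K=np.array([[f,0,c['cx']],[0,f,c['cy']],[0,0,1]]); return K,cv2.Rodrigues(c['rvec'])[0],c['tvec']
def ray(n,uv,z):
    K,R,t=cam(n); o=-R.T@t; d=R.T@np.linalg.inv(K)@np.array([*uv,1.]); return o+d*(z-o[2])/d[2]
def proj(n,P):
    K,R,t=cam(n); return cv2.projectPoints(np.float64(P).reshape(-1,1,3),cv2.Rodrigues(R)[0],t,K,None)[0][:,0]
E
python3 - <<'E'
from h import *
for n,(x0,y0,x1,y1) in dict(top=(272,258,398,280),scene=(280,140,400,195)).items():
    im=cv2.imread(f"pics/{n}0.png"); g=im.max(2)
    m=np.uint8(g<45); m2=np.zeros_like(m); m2[y0:y1,x0:x1]=m[y0:y1,x0:x1]
    k,_,s,c=cv2.connectedComponentsWithStats(m2)
    for i in range(1,k):
        if s[i,4]>8: print(n,s[i],c[i].round(1),ray(n,c[i],.05).round(4))
    cv2.imwrite(f"pics/{n}c.png",cv2.resize(im[y0-25:y1+15,x0-5:x1+5],None,fx=5,fy=5,interpolation=cv2.INTER_CUBIC))
E
```

```text
top [281 264  18  11 198] [289.5 269. ] [0.4839 0.0508 0.05  ]
top [309 265   7   8  52] [312.1 268.8] [ 0.4842 -0.0022  0.05  ]
top [329 265   8   8  61] [332.3 268.5] [ 0.4845 -0.0498  0.05  ]
top [349 264  10   9  68] [353.5 268.2] [ 0.485  -0.0995  0.05  ]
top [371 264  18   8 141] [379.7 267.5] [ 0.4864 -0.161   0.05  ]
scene [290 148  16   9  81] [297.7 151.8] [ 0.488  -0.1622  0.05  ]
scene [338 150  12   2  13] [343.2 150.8] [ 0.4338 -0.0565  0.05  ]
scene [316 157   8   6  41] [319.3 159.4] [ 0.4871 -0.1005  0.05  ]
scene [302 163  17   7  33] [307.8 166. ] [ 0.5193 -0.1176  0.05  ]
scene [333 163   8   7  35] [336.9 165.8] [ 0.4869 -0.0512  0.05  ]
scene [320 168  13   5  14] [326.1 169.9] [ 0.5106 -0.0703  0.05  ]
scene [351 169   8   7  37] [354.5 171.9] [ 0.4858 -0.0031  0.05  ]
scene [334 173  23  15  53] [349.5 180.6] [ 0.5164 -0.0039  0.05  ]
scene [365 175  19  11 109] [374.4 179.7] [0.4871 0.0509 0.05  ]
```

View pics/topc.png

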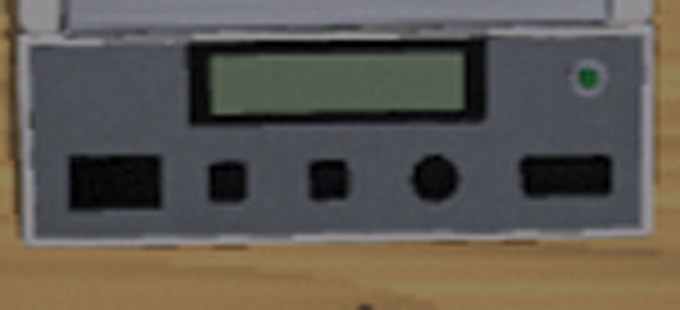

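View pics/scenec.png

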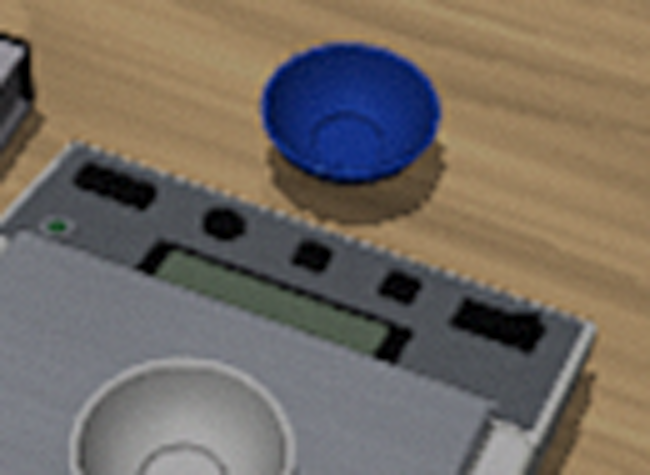

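The crops confirm the five keys, and the two views agree to about 2-3 mm. The world points are rocker centre ≈(0.485,0.051), count ≈(0.486,-0.100) and tare ≈(0.487,-0.1615), with yaw ≈0.012. The rocker-to-tare distance is 0.212 m against the given 0.213 m. I'll tilt the tool to the panel normal with the fingers shut, and approach the rocker first.

Emit:
servo_tool:
  motion:
    - [-1.94, -2.15, 0.5, 0, 0, 0, 0]
    - [-1.94, -2.15, 0.5, 0, 0, 0, 0]
    - [-1.94, -2.15, 0.5, 0, 0, 0, 0]
    - [-1.94, -2.15, 0.5, 0, 0, 0, 0]
    - [-1.94, -2.15, 0.5, 0, 0, 0, 0]
    - [-1.94, -2.15, 0.5, 0, 0, 0, 0]
    - [-1.94, -2.15, 0.5, 0, 0, 0, 0]
    - [-1.94, -2.15, 0.5, 0, 0, 0, 0]
  squeeze: 20

```text
clock: 0.9
tcp_pos: [0.311, 0.3937, 0.3643]
tool_rot: [-3.141, -0.0, 2.789]
wrist_force: [0.9, -0.3, -0.2]
opening: -0.001
finger_force: 0.0
```

Emit:
servo_tool:
  motion:
    - [-1.94, -2.15, 0.5, 0, 0, 0, 0]
    - [-1.94, -2.15, 0.5, 0, 0, 0, 0]
    - [-1.94, -2.15, 0.5, 0, 0, 0, 0]
    - [-1.94, -2.15, 0.5, 0, 0, 0, 0]
    - [-1.94, -2.15, 0.5, 0, 0, 0, 0]
    - [-1.94, -2.15, 0.5, 0, 0, 0, 0]
    - [-1.94, -2.15, 0.5, 0, 0, 0, 0]
    - [-1.94, -2.15, 0.5, 0, 0, 0, 0]

```text
clock: 1.7
tcp_pos: [0.3972, 0.1788, 0.3244]
tool_rot: [-3.141, -0.0, 2.789]
wrist_force: [1.1, 0.6, 0.6]
opening: -0.003
finger_force: 0.0
```

Emit:
servo_tool:
  motion:
    - [-1.94, -2.15, 0.5, 0, 0, 0, 0]
    - [-1.94, -2.15, 0.5, 0, 0, 0, 0]
    - [-1.94, -2.15, 0.5, 0, 0, 0, 0]
    - [-1.94, -2.15, 0.5, 0, 0, 0, 0]
    - [0, 0, 0, 0, 0, 1, 0]
    - [0, 0, 0, 0, 0, 1, 0]
    - [0, 0, 0, 0, 0, 1, 0]
    - [0, 0, 0, 0, 0, 1, 0]

```text
clock: 2.5
tcp_pos: [0.4401, 0.0722, 0.3045]
tool_rot: [-3.141, -0.0, 2.436]
wrist_force: [-0.3, 0.5, 0.1]
opening: 0.001
finger_force: 0.0
```

Emit:
servo_tool:
  motion:
    - [0, 0, 0, 0, 0, 1, 0]
    - [0, 0, 0, 0, 0, 1, 0]
    - [0, 0, 0, 0, 0, 1, 0]
    - [0, 0, 0, 0, 0, 1, 0]
    - [0, 0, 0, 0, 0, 1, 0]
    - [0, 0, 0, 0, 0, 1, 0]
    - [0, 0, 0, 0, 0, 1, 0]
    - [0, 0, 0, 0, 0, 1, 0]

```text
clock: 3.3
tcp_pos: [0.44, 0.0725, 0.3046]
tool_rot: [-3.141, -0.0, 1.738]
wrist_force: [-0.4, 0.2, 0.5]
opening: 0.001
finger_force: 0.0
```

Emit:
servo_tool:
  motion:
    - [0, 0, 0, 0, 0, 1, 0]
    - [0, 0, 0, 0, 0, 0.82, 0]
    - [0, 0, 0, -1, 0, 0, 0]
    - [0, 0, 0, -1, 0, 0, 0]
    - [0, 0, 0, -1, 0, 0, 0]
    - [0, 0, 0, 0, 0, 0, 0]
    - [0, 0, 0, 0, 0, 0, 0]

```text
clock: 4.0
tcp_pos: [0.4386, 0.0737, 0.3032]
tool_rot: [2.952, -0.007, 1.584]
wrist_force: [-0.1, 1.2, -0.0]
opening: -0.001
finger_force: 0.0
```

```bash
cat >> h.py <<'E'
from scipy.spatial.transform import Rotation as Ro
def pose():
    s=observe(); R=Ro.from_euler('xyz',s['tool_rot']).as_matrix(); return s,R,s['tcp_pos']
def need(P):  # shift in tool axes (cm) to bring shut tip to P
    s,R,p=pose(); tip=p+R@[0,0,.173]; print('t',s['clock'],'tip',tip.round(4),'z',R[:,2].round(3),'y',R[:,1].round(3),'rot',s['tool_rot'].round(3),'shift cm',(R.T@(np.array(P)-tip)*100).round(2)); return tip
E
python3 - <<'E'
from h import *
ims={n:read_camera(n)[:,:,::-1] for n in("scene","top")}
tip=need([.4845,.072,.0545])
out=[]
for n,im in ims.items():
    u=proj(n,tip)[0]; im=im.copy(); print(n,u); x,y=map(int,u)
    cv2.circle(im,(x,y),1,(0,0,255),-1)
    out.append(cv2.resize(im[y-40:y+60,x-60:x+60],None,fx=4,fy=4))
cv2.imwrite("pics/tip1.png",np.vstack(out)[:, :] if 0 else cv2.resize(np.hstack(out),(800,333)))
E
```

```text
t 4.1 tip [0.4715 0.0754 0.1335] z [ 0.189  0.01  -0.982] y [0.982 0.012 0.189] rot [ 2.951 -0.008  1.584] shift cm [-0.41 -0.22  7.99]
scene [390.76082334 156.84117085]
top [275.67673901 275.73395412]
```

View pics/tip1.png

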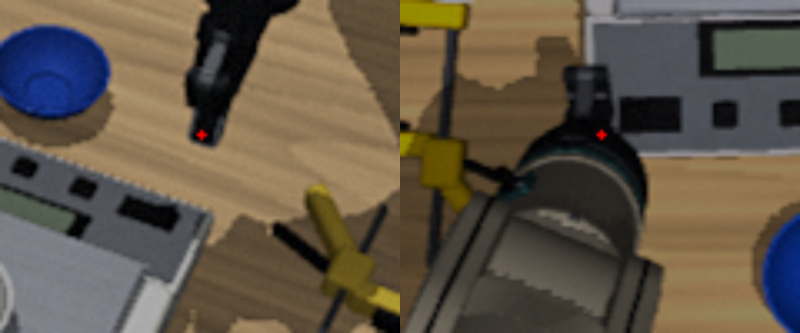

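The tip marker falls on the shut fingertips in the scene view, above and left of the rocker. The tilt stopped at 11°, so I'll check for a joint limit.

Run:
```python
from h import *
print(observe()['qpos'].round(3)); need([.485,.071,.0545])
```

```text
[-0.493  0.517  0.353  2.262 -0.632  0.245  0.417]
t 4.1 tip [0.4715 0.0754 0.1335] z [ 0.189  0.01  -0.982] y [0.982 0.012 0.189] rot [ 2.951 -0.008  1.584] shift cm [-0.51 -0.17  8.  ]
```

Joint 6 is at its limit. A straight-down push works the keys too, so I'll go back to vertical and shift over the rocker end.

Emit:
servo_tool:
  motion:
    - [-0.1, 1.5, 0, 1, 0, 0, 0]
    - [-0.1, 1.5, 0, 1, 0, 0, 0]
    - [-0.1, 1.6, 0, 0.18, 0, 0, 0]
    - [0, 0, 1.5, 0, 0, 0, 0]
    - [0, 0, 1.5, 0, 0, 0, 0]
    - [0, 0, 1, 0, 0, 0, 0]
    - [0, 0, 0, 0, 0, 0, 0]

```text
clock: 4.8
tcp_pos: [0.4838, 0.0713, 0.2668]
tool_rot: [-3.139, -0.007, 1.583]
wrist_force: [-0.1, -0.4, -0.2]
opening: -0.005
finger_force: 0.0
```

Run:
```python
from h import *
print(observe()['qpos'].round(3)); need([.485,.071,.0545])
```

```text
[-0.489  0.67   0.432  2.088 -0.586  0.505  0.398]
t 4.8 tip [0.4834 0.0725 0.0938] z [-0.003  0.007 -1.   ] y [ 1.     0.013 -0.003] rot [-3.139 -0.007  1.583] shift cm [-0.18  0.17  3.93]
```

Emit:
servo_tool:
  motion:
    - [-0.15, 0.15, 1.2, 0, 0, 0, 0]
    - [0, 0, 1.0, 0, 0, 0, 0]
    - [0, 0, 0.8, 0, 0, 0, 0]
    - [0, 0, 0.3, 0, 0, 0, 0]
    - [0, 0, 0, 0, 0, 0, 0]

```text
clock: 5.3
tcp_pos: [0.4856, 0.0702, 0.2344]
tool_rot: [-3.141, -0.008, 1.583]
wrist_force: [-1.1, 1.1, -0.6]
opening: -0.003
finger_force: 0.0
```

Emit:
servo_tool:
  motion:
    - [0, 0, 0.2, 0, 0, 0, 0]
    - [0, 0, 0.2, 0, 0, 0, 0]
    - [0, 0, 0, 0, 0, 0, 0]

```text
clock: 5.6
tcp_pos: [0.4857, 0.0703, 0.2309]
tool_rot: [3.141, -0.008, 1.584]
wrist_force: [-0.4, -0.7, -0.4]
opening: -0.001
finger_force: 0.0
```

Emit:
servo_tool:
  motion:
    - [0, 0, 0.1, 0, 0, 0, 0]
    - [0, 0, 0.1, 0, 0, 0, 0]
    - [0, 0, 0, 0, 0, 0, 0]

```text
clock: 5.9
tcp_pos: [0.4859, 0.0704, 0.2291]
tool_rot: [3.141, -0.008, 1.584]
wrist_force: [0.5, 1.6, 1.8]
opening: 0.003
finger_force: 1.2
```

Emit:
servo_tool:
  motion:
    - [0, 0, 0.1, 0, 0, 0, 0]
    - [0, 0, 0.1, 0, 0, 0, 0]
    - [0, 0, 0.1, 0, 0, 0, 0]
    - [0, 0, 0, 0, 0, 0, 0]

```text
clock: 6.3
tcp_pos: [0.4862, 0.0708, 0.226]
tool_rot: [3.14, -0.009, 1.584]
wrist_force: [1.0, 3.4, 3.3]
opening: 0.003
finger_force: 1.8
```

Emit:
servo_tool:
  motion:
    - [0, 0, 0.1, 0, 0, 0, 0]
    - [0, 0, 0.1, 0, 0, 0, 0]
    - [0, 0, 0, 0, 0, 0, 0]

```text
clock: 6.6
tcp_pos: [0.486, 0.0702, 0.2238]
tool_rot: [3.141, -0.008, 1.584]
wrist_force: [1.4, 2.2, 3.9]
opening: 0.0
finger_force: 1.7
```

Emit:
servo_tool:
  motion:
    - [0, 0, 0.1, 0, 0, 0, 0]
    - [0, 0, 0, 0, 0, 0, 0]

```text
clock: 6.8
tcp_pos: [0.486, 0.0703, 0.2232]
tool_rot: [3.141, -0.008, 1.583]
wrist_force: [0.9, 2.9, 7.4]
opening: 0.003
finger_force: 3.9
```

Emit:
servo_tool:
  motion:
    - [0, 0, 0.1, 0, 0, 0, 0]
    - [0, 0, 0, 0, 0, 0, 0]

```text
clock: 7.0
tcp_pos: [0.4861, 0.0702, 0.2228]
tool_rot: [3.14, -0.009, 1.583]
wrist_force: [-0.4, 2.9, 14.5]
opening: -0.002
finger_force: 7.2
```

Emit:
servo_tool:
  motion:
    - [0, 0, 0.05, 0, 0, 0, 0]
    - [0, 0, 0, 0, 0, 0, 0]

```text
clock: 7.2
tcp_pos: [0.4861, 0.0702, 0.2226]
tool_rot: [3.14, -0.009, 1.583]
wrist_force: [-0.5, 3.0, 17.7]
opening: -0.001
finger_force: 9.0
```

The force climbed to 17.7 N after 6 mm of travel, so the rocker is at its stop. Next I'll retract, move above the tare key and check the rocker by camera.

Emit:
servo_tool:
  motion:
    - [0, 0, -0.5, 0, 0, 0, 0]
    - [0, 0, -1.5, 0, 0, 0, 0]
    - [0, 0, -2.5, 0, 0, 0, 0]
    - [-2, 0, -0.5, 0, 0, 0, 0]
    - [-3, 0, 0, 0, 0, 0, 0]
    - [-3, 0, 0, 0, 0, 0, 0]
    - [-3, 0, 0, 0, 0, 0, 0]
    - [-3, 0, 0, 0, 0, 0, 0]

```text
clock: 8.0
tcp_pos: [0.4864, -0.0717, 0.2697]
tool_rot: [-3.139, -0.007, 1.583]
wrist_force: [0.8, 0.2, -0.1]
opening: 0.0
finger_force: 0.0
```

Emit:
servo_tool:
  motion:
    - [-3, 0, 0, 0, 0, 0, 0]
    - [-3, 0, 0, 0, 0, 0, 0]
    - [-2, 0, 0, 0, 0, 0, 0]
    - [-1.1, 0, 0, 0, 0, 0, 0]
    - [0, 0, 0, 0, 0, 0, 0]

```text
clock: 8.5
tcp_pos: [0.4878, -0.1626, 0.2692]
tool_rot: [-3.14, -0.007, 1.58]
wrist_force: [0.5, 0.8, 0.5]
opening: 0.001
finger_force: 0.0
```

Run:
```python
from h import *
im={n:np.ascontiguousarray(read_camera(n)[:,:,::-1]) for n in("scene","top")}
need([.487,-.1615,.0545])
old=[cv2.imread(f"pics/{n}0.png") for n in("scene","top")]
a=im['scene'][135:200,275:405]; b=old[0][135:200,275:405]; c=im['top'][240:285,265:340]; d=old[1][240:285,265:340]
z=lambda q:cv2.resize(q,(400,300) if 0 else (400,int(400*q.shape[0]/q.shape[1])),interpolation=cv2.INTER_CUBIC)
cv2.imwrite("pics/r1.png",np.vstack([np.hstack([z(b),z(a)]),np.hstack([z(d),z(c)])]))
```

```text
t 8.6 tip [ 0.4881 -0.1585  0.0961] z [-0.001  0.009 -1.   ] y [ 1.     0.013 -0.001] rot [-3.14  -0.009  1.584] shift cm [-0.33 -0.11  4.16]
```

View pics/r1.png

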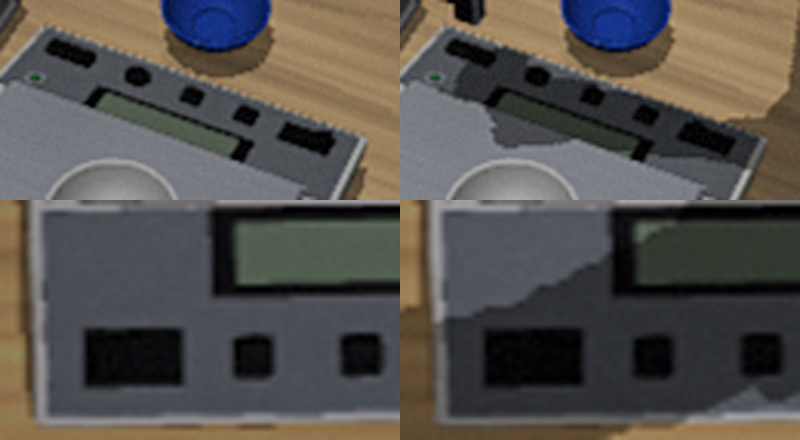

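The scale has not moved. In the scene crop the rocker's bump has switched from its outer end (330,130) to its inner end (690,125), so it is on. Next is the tare key.

Emit:
servo_tool:
  motion:
    - [-0.2, -0.1, 1.2, 0, 0, 0, 0]
    - [0, 0, 1.2, 0, 0, 0, 0]
    - [0, 0, 0.8, 0, 0, 0, 0]
    - [0, 0, 0.4, 0, 0, 0, 0]
    - [0, 0, 0.2, 0, 0, 0, 0]
    - [0, 0, 0.1, 0, 0, 0, 0]
    - [0, 0, 0, 0, 0, 0, 0]

```text
clock: 9.3
tcp_pos: [0.4878, -0.1628, 0.2306]
tool_rot: [3.141, -0.008, 1.584]
wrist_force: [0.3, -0.3, 0.3]
opening: -0.005
finger_force: 0.0
```

Emit:
servo_tool:
  motion:
    - [0, 0, 0.1, 0, 0, 0, 0]
    - [0, 0, 0.1, 0, 0, 0, 0]
    - [0, 0, 0.1, 0, 0, 0, 0]
    - [0, 0, 0, 0, 0, 0, 0]

```text
clock: 9.7
tcp_pos: [0.4877, -0.1627, 0.2275]
tool_rot: [3.141, -0.008, 1.584]
wrist_force: [-0.2, -0.6, 0.3]
opening: 0.003
finger_force: 0.0
```

Emit:
servo_tool:
  motion:
    - [0, 0, 0.1, 0, 0, 0, 0]
    - [0, 0, 0.1, 0, 0, 0, 0]
    - [0, 0, 0, 0, 0, 0, 0]

```text
clock: 10.0
tcp_pos: [0.488, -0.1627, 0.2257]
tool_rot: [3.141, -0.008, 1.584]
wrist_force: [-0.0, -0.1, 1.6]
opening: 0.0
finger_force: 1.3
```

Emit:
servo_tool:
  motion:
    - [0, 0, 0.1, 0, 0, 0, 0]
    - [0, 0, 0.1, 0, 0, 0, 0]
    - [0, 0, 0.1, 0, 0, 0, 0]
    - [0, 0, 0, 0, 0, 0, 0]

```text
clock: 10.4
tcp_pos: [0.4884, -0.1627, 0.2231]
tool_rot: [3.14, -0.008, 1.584]
wrist_force: [1.4, 0.9, 7.3]
opening: -0.001
finger_force: 3.8
```

Emit:
servo_tool:
  motion:
    - [0, 0, 0.1, 0, 0, 0, 0]
    - [0, 0, 0, 0, 0, 0, 0]

```text
clock: 10.6
tcp_pos: [0.4884, -0.1628, 0.2228]
tool_rot: [3.139, -0.008, 1.584]
wrist_force: [0.2, 2.5, 14.3]
opening: 0.0
finger_force: 7.3
```

Emit:
servo_tool:
  motion:
    - [0, 0, 0.1, 0, 0, 0, 0]
    - [0, 0, 0, 0, 0, 0, 0]

```text
clock: 10.8
tcp_pos: [0.4884, -0.1628, 0.2225]
tool_rot: [3.138, -0.008, 1.584]
wrist_force: [-1.3, 2.4, 22.3]
opening: 0.002
finger_force: 11.0
```

Emit:
servo_tool:
  motion:
    - [0, 0, -0.5, 0, 0, 0, 0]
    - [0, 0, -1, 0, 0, 0, 0]
    - [0, -0.6, 0, 0, 0, 0, 0]
    - [0, 0, 0.6, 0, 0, 0, 0]
    - [0, 0, 0.3, 0, 0, 0, 0]
    - [0, 0, 0, 0, 0, 0, 0]

```text
clock: 11.4
tcp_pos: [0.4813, -0.1627, 0.2256]
tool_rot: [-3.14, -0.009, 1.583]
wrist_force: [-0.4, 0.0, 1.7]
opening: -0.0
finger_force: 0.8
```

Emit:
servo_tool:
  motion:
    - [0, 0, 0.1, 0, 0, 0, 0]
    - [0, 0, 0.1, 0, 0, 0, 0]
    - [0, 0, 0, 0, 0, 0, 0]

```text
clock: 11.7
tcp_pos: [0.4815, -0.1626, 0.2244]
tool_rot: [-3.141, -0.008, 1.584]
wrist_force: [-1.9, 0.6, 2.5]
opening: 0.001
finger_force: 1.2
```

Emit:
servo_tool:
  motion:
    - [0, 0, 0.1, 0, 0, 0, 0]
    - [0, 0, 0.1, 0, 0, 0, 0]
    - [0, 0, 0, 0, 0, 0, 0]

```text
clock: 12.0
tcp_pos: [0.4818, -0.1626, 0.2226]
tool_rot: [3.141, -0.008, 1.584]
wrist_force: [-1.5, 0.8, 3.7]
opening: -0.001
finger_force: 1.8
```

Emit:
servo_tool:
  motion:
    - [0, 0, 0.1, 0, 0, 0, 0]
    - [0, 0, 0, 0, 0, 0, 0]

```text
clock: 12.2
tcp_pos: [0.4819, -0.1626, 0.2219]
tool_rot: [3.141, -0.008, 1.584]
wrist_force: [-3.0, 2.2, 6.3]
opening: -0.005
finger_force: 3.3
```

Emit:
servo_tool:
  motion:
    - [0, 0, 0.1, 0, 0, 0, 0]
    - [0, 0, 0.05, 0, 0, 0, 0]
    - [0, 0, 0, 0, 0, 0, 0]

```text
clock: 12.5
tcp_pos: [0.4819, -0.1627, 0.2214]
tool_rot: [3.14, -0.009, 1.584]
wrist_force: [-3.4, 1.6, 17.6]
opening: 0.0
finger_force: 8.8
```

The tare key is hard against its stop; the levels fit the tip resting on the key rather than the panel. I'll release it and move to the count key.

Emit:
servo_tool:
  motion:
    - [0, 0, -0.5, 0, 0, 0, 0]
    - [0, 0, -1.5, 0, 0, 0, 0]
    - [0, 0, -1, 0, 0, 0, 0]
    - [2, 0.1, 0, 0, 0, 0, 0]
    - [2.2, 0.2, 0, 0, 0, 0, 0]
    - [1.8, 0, 0, 0, 0, 0, 0]
    - [0, 0, 0, 0, 0, 0, 0]
    - [0, 0, 0, 0, 0, 0, 0]

```text
clock: 13.3
tcp_pos: [0.4843, -0.1033, 0.2507]
tool_rot: [3.14, -0.007, 1.584]
wrist_force: [0.7, -0.5, -0.8]
opening: 0.001
finger_force: 0.0
```

Run:
```python
from h import *
need([.4845,-.1,.0545])
```

```text
t 13.3 tip [ 0.4845 -0.1021  0.0777] z [ 0.001  0.007 -1.   ] y [1.    0.014 0.001] rot [ 3.14  -0.007  1.584] shift cm [0.19 0.   2.32]
```

Emit:
servo_tool:
  motion:
    - [0.2, 0, 1, 0, 0, 0, 0]
    - [0, 0, 0.7, 0, 0, 0, 0]
    - [0, 0, 0.3, 0, 0, 0, 0]
    - [0, 0, 0.2, 0, 0, 0, 0]
    - [0, 0, 0, 0, 0, 0, 0]

```text
clock: 13.8
tcp_pos: [0.4838, -0.1011, 0.2281]
tool_rot: [-3.141, -0.008, 1.583]
wrist_force: [1.0, -0.0, 0.0]
opening: 0.002
finger_force: 0.0
```

Emit:
servo_tool:
  motion:
    - [0, 0, 0.1, 0, 0, 0, 0]
    - [0, 0, 0.1, 0, 0, 0, 0]
    - [0, 0, 0.1, 0, 0, 0, 0]
    - [0, 0, 0, 0, 0, 0, 0]

```text
clock: 14.2
tcp_pos: [0.4843, -0.1008, 0.2258]
tool_rot: [3.14, -0.008, 1.584]
wrist_force: [0.2, -1.2, 2.5]
opening: -0.003
finger_force: 1.1
```

Emit:
servo_tool:
  motion:
    - [0, 0, 0.1, 0, 0, 0, 0]
    - [0, 0, 0.1, 0, 0, 0, 0]
    - [0, 0, 0, 0, 0, 0, 0]

```text
clock: 14.5
tcp_pos: [0.4846, -0.1008, 0.2238]
tool_rot: [3.14, -0.007, 1.584]
wrist_force: [2.0, -0.8, 4.1]
opening: 0.001
finger_force: 1.7
```

Emit:
servo_tool:
  motion:
    - [0, 0, 0.1, 0, 0, 0, 0]
    - [0, 0, 0.1, 0, 0, 0, 0]
    - [0, 0, 0, 0, 0, 0, 0]

```text
clock: 14.8
tcp_pos: [0.4845, -0.1009, 0.2225]
tool_rot: [3.139, -0.008, 1.584]
wrist_force: [0.3, 0.3, 13.6]
opening: -0.001
finger_force: 6.4
```

Emit:
servo_tool:
  motion:
    - [0, 0, 0.1, 0, 0, 0, 0]
    - [0, 0, 0.05, 0, 0, 0, 0]
    - [0, 0, 0, 0, 0, 0, 0]

```text
clock: 15.1
tcp_pos: [0.4845, -0.101, 0.2221]
tool_rot: [3.138, -0.008, 1.583]
wrist_force: [-2.1, 0.2, 25.0]
opening: -0.0
finger_force: 12.3
```

The count key is hard against its stop. I'll release it, retract clear and check.

Emit:
servo_tool:
  motion:
    - [0, 0, -0.5, 0, 0, 0, 0]
    - [0, 0, -1.5, 0, 0, 0, 0]
    - [0, 0, -3, 0, 0, 0, 0]
    - [0, 0, -4, 0, 0, 0, 0]
    - [0, 0, -4, 0, 0, 0, 0]
    - [0, 0, -2, 0, 0, 0, 0]
    - [0, 0, 0, 0, 0, 0, 0]
    - [0, 0, 0, 0, 0, 0, 0]

```text
clock: 15.9
tcp_pos: [0.4833, -0.1013, 0.3694]
tool_rot: [-3.14, -0.009, 1.584]
wrist_force: [0.0, -0.1, -0.8]
opening: 0.0
finger_force: 0.0
```

Run:
```python
from h import *
im=read_camera("scene")[:,:,::-1]; s=observe(); print(s['wrist_force'],s['tcp_pos'],s['clock'])
cv2.imwrite("pics/end.png",cv2.resize(im[100:260,200:440],None,fx=3.3,fy=3.3,interpolation=cv2.INTER_CUBIC))
```

```text
[ 0.22005437  0.78861593 -0.25112051] [ 0.48319725 -0.10133579  0.36888828] 15.95
```

View pics/end.png

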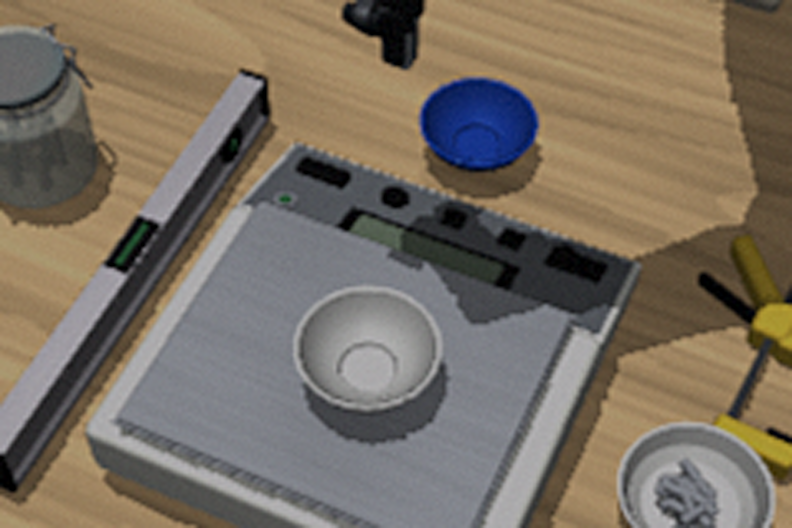

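The picture shows the gripper clear of everything, the scale and dish unmoved, the keys back up and the rocker at (577,262) switched over.

```bash
python3 -c "
from workcell import *
print(sign_off())"
```

```text
the job is handed in; nothing more can be done
None
```

I switched the rocker on, then pressed the tare key (twice; the second press confirmed it was fully down) and the count key, each to its stop and released. The scale and dish looked unmoved in the last picture, and I handed the job in at about 16 s with the arm clear.

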